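# Share four goods between the pans of a counter balance

## Task

All four goods (the two soaps, the candle tin and the long carton) must end up shared between the two pans of the counter balance so that the pans sit level, each thing lying directly on a pan and let go. The carton is stowed under the low wooden bridge on the left: draw it right out by its near end, put it down on the table and let go, then take it by its middle and set it on a pan. Shift goods from the heavier pan to the lighter until they balance, setting everything down gently rather than dropping it, and leave the other things on the table where they stand.

Things in the scene. Friction and masses are not known exactly. Their poses are not given: they have to be found in the camera images.
- carton: long plain cardboard carton with a paper band round its middle, 140 x 40 x 38 mm, closed and rigid, about 0.30 kg (as heavy as the candle tin, within 4 percent); origin at the centre of its underside, x along its length with -x at the near end, which sticks out about 80 mm from under the bridge at the start; grasp it across its 40 mm width
- candle_tin: round candle tin, 63 mm diameter, 43 mm tall, 0.30 kg; stands on one of the pans at the start, at the pan's far side; origin at the centre of its underside, z up
- soap_0: cream bar of soap in a kraft band, 51 x 75 x 25 mm, 0.15 kg (half a candle tin); lies on the same pan as the tin at the start; origin at the centre of its underside, y along its 75 mm length, which points away from the robot (or towards it), in the pan's near half; grasp it across the 51 mm width (local x)
- soap_1: dusky pink bar of soap, same size, weight and axes as soap_0, lies beside it, about 86 mm from centre to centre
- balance: counter balance with a dark wooden base and two flat steel pans side by side above it, the whole 206 x 401 mm; origin on the table under the centre of its base; its x axis points away from the robot, its y axis from the right pan to the left one; fixed to the table. A needle on the front of the base stands upright when the pans are level and leans when they are not. Where a thing lies within a pan makes no difference to the balance
- pan_left_mid (a point): centre of the floor of the left (+y) pan, on its upper surface, moving with the pan; axes parallel to those of the balance (x across the 206 mm side, y across the 196 mm side). The pan is flat, with a rim 3 mm thick that stands 6 mm above the floor; clear floor 200 x 190 mm; floor 88 mm above the table when level. The pans' centres are 205 mm apart
- pan_right_mid (a point): the same for the right (-y) pan
- pan_left (a joint): height of the left pan above its level position, m: -0.008 (lower stop) to 0.008 (upper stop), 0 when level. When one pan sinks the other rises as much; a weak spring gives about 5 mm for each 0.05 kg of difference, so a difference of one soap drives the heavier pan to its stop. The pans take about a second to settle
- pan_right (a joint): height of the right pan above its level position, m; always the opposite of pan_left
- bridge: low dark wooden bridge (display stand), fixed: a board 90 mm deep, 220 mm wide and 14 mm thick on two end legs 14 mm thick, top 70 mm and underside 56 mm above the table, 186 mm clear between the legs; a small fixed card 119 mm tall stands on its far half. Origin on the table under its centre, x pointing away from the robot (depth), y along its width; open to the front and back
- tumbler_0: bystander: pink glass tumbler, 69 mm diameter, 100 mm tall, left one of three on the fixed wooden glass stand (85 mm deep, 270 mm wide, 70 mm high) between bridge and balance; origin under its centre
- tumbler_1: bystander: the middle tumbler on the glass stand
- tumbler_2: bystander: the right tumbler on the glass stand
- pepper_mill: bystander: turned wooden pepper mill, 55 mm diameter, 162 mm tall, behind the glass stand; origin under its centre
- counter_bell: bystander: brass hand bell, 62 mm diameter, 100 mm tall, on the table in front of the glass stand; origin under its centre
- matchbox: bystander: matchbox, 36 x 54 x 14 mm, on the table in front of the glass stand's right end; origin under its centre
Things that resemble listed ones, but are neither listed nor needed, are in the scene too. What is shaped like the soap_1 but black or red is not meant.

How it is judged (in metres and radians):
On the way, in this order (a step that is already met when the one before it is completed fails the run):
1. the carton has been drawn right out from under the bridge and lies flat on the table, let go (horizontal distance between carton and bridge above 0.117 m and height (world z) of carton below 0.006 m and angle between carton's own z axis and vertical below 0.1 rad and linear speed of carton below 0.02 m/s and contact force between carton and the fingers below 0.1 N), for 0.2 s.
2. the carton is lifted off the table, held by its middle (grip within 25 mm of the centre of its length) (height (world z) of carton above 0.03 m and contact force between carton and the fingers above 0.5 N and x of the grasp point in the frame of carton between -0.025 and 0.025 m), for 0.1 s.
3. the carton lies on a pan, let go (((x of carton in the frame of pan_left_mid between -0.1 and 0.1 m and y of carton in the frame of pan_left_mid between -0.095 and 0.095 m and z of carton in the frame of pan_left_mid between -0.006 and 0.01 m and angle between carton's own z axis and vertical below 0.15 rad) or (x of carton in the frame of pan_right_mid between -0.1 and 0.1 m and y of carton in the frame of pan_right_mid between -0.095 and 0.095 m and z of carton in the frame of pan_right_mid between -0.006 and 0.01 m and angle between carton's own z axis and vertical below 0.15 rad)) and contact force between carton and the fingers below 0.1 N and linear speed of carton below 0.05 m/s), for 0.2 s.
At the end, for the whole second after the job is handed in: All four goods lie flat, each directly on the floor of either pan (centre inside the pan's rim, tilt under 0.15 rad), at rest and let go, and the pans are within 3.5 mm of level and still (((x of carton in the frame of pan_left_mid between -0.1 and 0.1 m and y of carton in the frame of pan_left_mid between -0.095 and 0.095 m and z of carton in the frame of pan_left_mid between -0.006 and 0.01 m and angle between carton's own z axis and vertical below 0.15 rad) or (x of carton in the frame of pan_right_mid between -0.1 and 0.1 m and y of carton in the frame of pan_right_mid between -0.095 and 0.095 m and z of carton in the frame of pan_right_mid between -0.006 and 0.01 m and angle between carton's own z axis and vertical below 0.15 rad)) and ((x of candle_tin in the frame of pan_left_mid between -0.1 and 0.1 m and y of candle_tin in the frame of pan_left_mid between -0.095 and 0.095 m and z of candle_tin in the frame of pan_left_mid between -0.006 and 0.01 m and angle between candle_tin's own z axis and vertical below 0.15 rad) or (x of candle_tin in the frame of pan_right_mid between -0.1 and 0.1 m and y of candle_tin in the frame of pan_right_mid between -0.095 and 0.095 m and z of candle_tin in the frame of pan_right_mid between -0.006 and 0.01 m and angle between candle_tin's own z axis and vertical below 0.15 rad)) and ((x of soap_0 in the frame of pan_left_mid between -0.1 and 0.1 m and y of soap_0 in the frame of pan_left_mid between -0.095 and 0.095 m and z of soap_0 in the frame of pan_left_mid between -0.006 and 0.01 m and angle between soap_0's own z axis and vertical below 0.15 rad) or (x of soap_0 in the frame of pan_right_mid between -0.1 and 0.1 m and y of soap_0 in the frame of pan_right_mid between -0.095 and 0.095 m and z of soap_0 in the frame of pan_right_mid between -0.006 and 0.01 m and angle between soap_0's own z axis and vertical below 0.15 rad)) and ((x of soap_1 in the frame of pan_left_mid between -0.1 and 0.1 m and y of soap_1 in the frame of pan_left_mid between -0.095 and 0.095 m and z of soap_1 in the frame of pan_left_mid between -0.006 and 0.01 m and angle between soap_1's own z axis and vertical below 0.15 rad) or (x of soap_1 in the frame of pan_right_mid between -0.1 and 0.1 m and y of soap_1 in the frame of pan_right_mid between -0.095 and 0.095 m and z of soap_1 in the frame of pan_right_mid between -0.006 and 0.01 m and angle between soap_1's own z axis and vertical below 0.15 rad)) and value of joint pan_left between -0.0035 and 0.0035 m and velocity of joint pan_left between -0.01 and 0.01 m/s and linear speed of each of carton, candle_tin, soap_0, soap_1 below 0.02 m/s); the robot touches nothing.
It fails at once if a bystander is pushed more than 30 mm from its place or tipped over (distance of any of tumbler_0, tumbler_1, tumbler_2, pepper_mill, counter_bell, matchbox from where it was at the start of the episode above 0.03 m or angle between any of tumbler_0, tumbler_1, tumbler_2, pepper_mill, counter_bell's own z axis and vertical above 0.5 rad).
It fails at once if one of the goods is dropped (falls free faster than 0.9 m/s) ((linear speed of carton above 0.9 m/s and contact force between carton and the fingers below 0.1 N) or (linear speed of candle_tin above 0.9 m/s and contact force between candle_tin and the fingers below 0.1 N) or (linear speed of soap_0 above 0.9 m/s and contact force between soap_0 and the fingers below 0.1 N) or (linear speed of soap_1 above 0.9 m/s and contact force between soap_1 and the fingers below 0.1 N)).
It also fails if it takes over 58 s, if anything falls off the work surface, if the arm or the gripper's body presses on something with over 40 N, if the wrist force passes 120 N, or if a joint passes its speed limit or range.

## Robot

A 6-joint arm with a two-finger parallel gripper is mounted at the origin on a cart in front of the work surface, level with it; the furniture and walls round the work are solid. World frame = base frame: x ahead of the robot, y to its left, z up, the work surface at z = 0. Lengths are in mm, angles in rad, forces in N, time in s.
With the tool pointing down it reaches from about 275 to 725 mm from the base axis. Payload 15.9 kg.
Tool frame: the origin (TCP) lies between the finger pads; the fingertips stand 8 mm ahead of it and the grasp point (between the pads) lies 11 mm behind it (robot.tcp_to_tips is the distance from the TCP to the fingertips, in mm); z points along the fingers, y is the line along which they close (so a half turn about z gives the same grasp; the last joint's range is limited). The gripper opens to 85 mm and grips with 20 to 120 N. Pads are 22 mm wide; open, the fingers measure 114 mm over their backs; the gripper's body (76 mm by 85 mm) begins 54 mm behind the grasp point. The pads swing forward as they close: fully open they stand 13 mm farther back than shut.
Start: joints at [1.276, 0.213, -0.034, 1.323, 0, 1.571], TCP at [145.268, 478.417, 214.606] pointing down, gripper open.
Joint ranges: [-2.98, 2.98], [-0.74, 1.72], [-1.14, 1.35], [-2.1, 2.04], [-1.57, 1.44], [-3.14, 3.14]. Speed limits (rad/s): [1.89, 1.89, 2.39, 2.57, 3.14, 3.14].

## Interface

Orientations are given as a unit quaternion [w, x, y, z].
In Python, from workcell import monitor, imaging, ticket, robot gives the robot as it stands.
- The arm moves only by the tool carry_out, never from a script. Its argument "deltas" is a list that holds one entry, the list of rows, each a list of 6 numbers: the shift along the world's x, y, z in m, then the turn, a rotation vector about the world's x, y, z in rad. A call has 1 to 8 rows; each row is the pose to reach, as a shift and turn from the pose commanded when the call began; what a row does not reach only later rows make up. A row lasts 1/8 s, in which the tool goes at most 62.5 mm and 10.7 degrees, less where a joint would pass 70% of its speed; a pose out of reach is approached as far as the arm can. A call with a gripper value outside its range is refused whole. "jaw" is the closure, from -1 (fully open) to 1 (shut), set as the call begins (left out, the last holds). The fingers move at their own pace and stop on an object; "squeeze" is the grip in N (left out, the last holds). Time passes only in rows, so rows that repeat a pose let the fingers close. It gives the time, the measured TCP pose, the force, the opening and the grip force at its end, in the units of the state.
- monitor.sense(): the state, without advancing time (a new reading comes with each control period).
- imaging.snapshot(name): name is "scene" or "top" or "wrist"; returns a dict with "color" (384x512x3 uint8, red, green, blue), "camera_matrix" (3x3 intrinsics, pixels), "T" (4x4, takes a point from camera to world coordinates); the wrist camera has in their place "mount" (4x4, takes a point from camera to tool coordinates, whose origin is the TCP and whose axes are the flange's). Camera axes: x right, y down, z forward; pixel columns grow to the right and rows downward; lengths in mm; the calibration is good to about 2 mm. A picture is of the moment at which its call begins: read the wrist's pose just before it. There is no depth.
- ticket.close_job(): hands the job in; it is judged then, once.
The state is a dict: "clock": time; "qpos": joint angles; "dq": joint speeds; "joint_torque": joint torques, N m; "tool_pos": TCP position; "tool_rot": TCP orientation; "force": force on the tool from outside, world axes, zero at the start; "moment": the same for the moment, N m; "grip_width": finger opening in mm; "gripper_force": force on a finger pad.
Only numpy, scipy, OpenCV 4.12 (cv2) and the standard library are available. Lean on these libraries where they do the work, as an engineer would, in place of code of your own. Each camera call takes 0.05 s, during which the arm holds its last target. There are 200 camera calls.

## Working session

There is one attempt and no reset: what is moved stays moved. The work goes in short steps, Python scripts to look and compute and a tool call to move; the robot and the scene stay as the last step left them, time stands still between calls to the robot, and variables do not carry over. Pictures are saved under pics/ and viewed, at most 10 in all, crops included, and the job is handed in when it is done.

Besides the shell and the picture viewer there is one more tool, called as name([rows], argument=value, ...), one row to a line, values as JSON. carry_out: Moves the arm, as the interface text tells. Its arguments: {"type":"object","properties":{"deltas":{"type":"array","items":{"type":"array","items":{"type":"array","items":{"type":"number"}}}},"jaw":{"type":"number"},"squeeze":{"type":"number"}},"required":["deltas"]}

```bash
mkdir -p pics
cat > h.py <<'E'
import numpy as np, cv2
from workcell import monitor, imaging, ticket, robot
def snap(n,f=None):
    s=imaging.snapshot(n)
    if f: cv2.imwrite('pics/'+f,s['color'][:,:,::-1])
    return s
def cast(s,uv,z,T=None):
    T=s['T'] if T is None else T
    d=np.linalg.inv(s['camera_matrix'])@np.array([uv[0],uv[1],1.])
    d=T[:3,:3]@d; o=T[:3,3]
    return o+d*(z-o[2])/d[2]
E
python3 - <<'E'
from h import *
a=snap('top','t0.png');b=snap('scene','s0.png')
np.save('pics/t0.npy',a,allow_pickle=True);np.save('pics/s0.npy',b,allow_pickle=True)
print(a['T'],b['T'],a['camera_matrix']);s=monitor.sense();print(s['tool_pos'],s['tool_rot'],s['clock'],s['grip_width'])
E
```

```text
[[ 8.44204512e-03 -9.77421045e-01  2.11132266e-01  2.80206173e+02]
 [-9.99962990e-01 -8.60187303e-03  1.61419951e-04 -9.20064608e+01]
 [ 1.65835768e-03 -2.11125814e-01 -9.77457488e-01  1.51793026e+03]
 [ 0.00000000e+00  0.00000000e+00  0.00000000e+00  1.00000000e+00]] [[ 7.34696752e-01 -4.66107812e-01  4.92913979e-01 -2.28176431e+02]
 [-6.78319641e-01 -5.15611884e-01  5.23475740e-01 -9.74562296e+02]
 [ 1.01561736e-02 -7.18949159e-01 -6.94988460e-01  1.26162484e+03]
 [ 0.00000000e+00  0.00000000e+00  0.00000000e+00  1.00000000e+00]] [[353.10698048   0.         258.81627077]
 [  0.         353.10698048 187.76174351]
 [  0.           0.           1.        ]]
[145.20618589 478.13424337 214.19664039] [-5.13521077e-05  1.46877986e-01  9.89154503e-01 -4.72940968e-04] 0.1 85.53535187069562
```

View pics/t0.png

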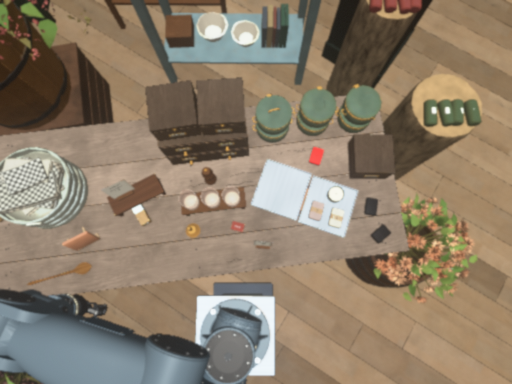

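View pics/s0.png

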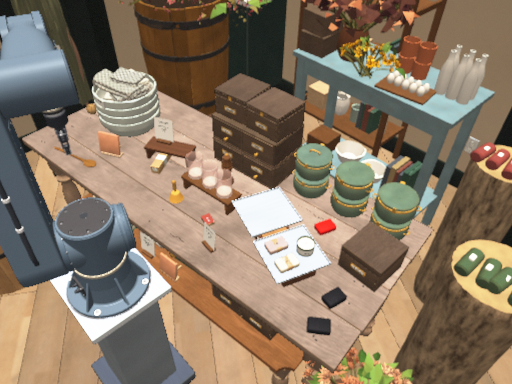

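The top view shows the bridge at about (135,195) with the carton end at (144,215). The balance is at (305,198), with the tin (336,194) and soaps (316,210), (336,216) on the right pan. I'll enlarge both areas.

Run:
```python
from h import *
i=cv2.imread('pics/t0.png')
c=i[155:255,95:215]; d=i[150:250,245:365]
r=lambda c:cv2.resize(c,None,fx=6,fy=5.9999,interpolation=cv2.INTER_CUBIC)
cv2.imwrite('pics/c0.png',np.vstack([cv2.resize(c[10:75],(480,260),interpolation=2),cv2.resize(d[:85],(480,340),interpolation=2)]))
a=np.load('pics/t0.npy',allow_pickle=True).item()
for n,p,z in [('bridge',(135,195),70),('carton',(144,215),38),('tin',(336,194),123),('s0',(316,210),105),('s1',(336,216),105),('bal',(305,198),88),('bell',(193,231),50),('match',(237,226),14),('card',(263,244),0)]:
  print(n,cast(a,p,z).round())
```

```text
bridge [558. 425.  70.]
carton [478. 391.  38.]
tin [ 559. -403.  123.]
s0 [ 496. -324.  105.]
s1 [ 472. -403.  105.]
bal [ 548. -282.   88.]
bell [412. 179.  50.]
match [438.  -0.  14.]
card [ 364. -112.    0.]
```

View pics/c0.png

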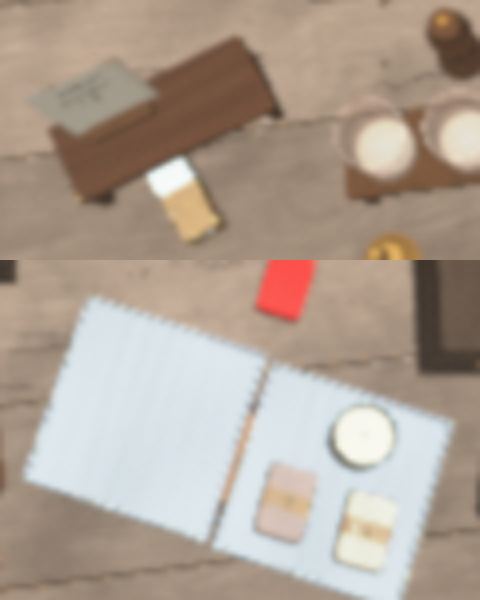

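The crop shows the carton's near-end centre at top px (146,223), the pan corners and the pink soap left of the cream one. I'll convert the corners to world coordinates.

Run:
```python
from h import *
a=np.load('pics/t0.npy',allow_pickle=True).item()
def P(u,v,z):
  return cast(a,(95+u/4-.375,165+v/4-.375) if v<260 else (245+u/4-.375,150+(v-260)/4-.375),z)
def show(n,L,z):
  q=np.array([P(u,v,z) for u,v in L]);print(n,q[:,:2].round().tolist(),q.mean(0).round(1))
show('carton',[(147,180),(188,160),(220,222),(190,240)],38)
show('bridge',[(50,132),(237,38),(275,105),(85,195)],70)
show('Lpan',[(92,297),(268,355),(208,543),(25,480)],102)
show('Rpan',[(275,362),(453,422),(213,547)],86)
show('tin',[(363,435)],123)
show('pink',[(272,462),(316,473),(299,543),(255,531)],105)
show('cream',[(350,488),(398,498),(382,572),(334,562)],105)
s=imaging.snapshot('wrist');print(s['mount'])
```

```text
carton [[501.0, 446.0], [522.0, 405.0], [457.0, 366.0], [438.0, 396.0]] [479.3 403.2  38. ]
bridge [[545.0, 540.0], [648.0, 352.0], [576.0, 308.0], [480.0, 497.0]] [562.3 424.3  70. ]
Lpan [[710.0, -128.0], [649.0, -310.0], [453.0, -245.0], [516.0, -60.0]] [ 581.9 -185.6  102. ]
Rpan [[646.0, -319.0], [583.0, -502.0], [451.0, -252.0]] [ 559.9 -357.9   86. ]
tin [[561.0, -400.0]] [ 561.1 -400.4  123. ]
pink [[536.0, -311.0], [525.0, -355.0], [454.0, -336.0], [465.0, -292.0]] [ 495.  -323.6  105. ]
cream [[510.0, -389.0], [500.0, -437.0], [425.0, -418.0], [435.0, -371.0]] [ 467.5 -403.8  105. ]
[[ 7.35765968e-04 -9.61230862e-01 -2.75743882e-01  6.85808345e+01]
 [ 9.99999445e-01  4.99222697e-04  9.28025288e-04 -1.71589429e-01]
 [-7.54388943e-04 -2.75744412e-01  9.61230696e-01 -1.60780678e+02]
 [ 0.00000000e+00  0.00000000e+00  0.00000000e+00  1.00000000e+00]]
```

carry_out([
  [[0.04,-0.01,-0.008,0,0,0.11],[0.08,-0.02,-0.016,0,0,0.22],[0.12,-0.03,-0.024,0,0,0.33],[0.17,-0.042,-0.032,0,0,0.44],[0.22,-0.055,-0.04,0,0,0.55],[0.27,-0.068,-0.05,0,0,0.66],[0.325,-0.082,-0.064,0,0,0.77],[0.325,-0.082,-0.064,0,0,0.873]],
], jaw=-1, squeeze=40)

```text
clock: 1.15
tool_pos: [472.8, 394.3, 148.4]
tool_rot: [-0.001, -0.285, 0.959, -0.001]
force: [-0.6, -0.1, -0.1]
grip_width: 85.4
gripper_force: 0.0
```

```bash
cat >> h.py <<'E'
from scipy.spatial.transform import Rotation as R
def wr(f=None):
    s=monitor.sense(); w=snap('wrist',f)
    T=np.eye(4); q=s['tool_rot']; T[:3,:3]=R.from_quat([q[1],q[2],q[3],q[0]]).as_matrix(); T[:3,3]=s['tool_pos']
    x=T[:3,0]; print('t',s['clock'],'tcp',s['tool_pos'].round(1) if hasattr(s['tool_pos'],'round') else s['tool_pos'],'yaw of tool y',np.degrees(np.arctan2(T[1,1],T[0,1])).round(1),'w',s['grip_width'])
    w['T']=T@w['mount']; np.save('pics/w.npy',w,allow_pickle=True)
    return w
E
python3 -c "
from h import *
wr('w1.png')"
```

```text
t 1.15 tcp [472.8 394.3 148.4] yaw of tool y 123.1 w 85.41311895229396
```

View pics/w1.png

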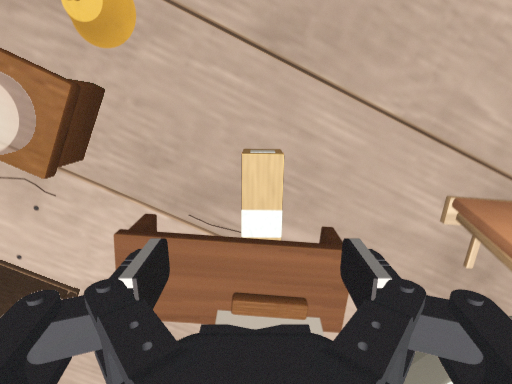

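The wrist view shows the carton's top face with near corners (242,153), (283,153) and its sides running to the bridge at (241,237), (281,238).

Run:
```python
from h import *
w=np.load('pics/w.npy',allow_pickle=True).item()
for p in [(242,153),(283,153),(241,237),(281,238)]: print(cast(w,p,38).round(1))
n=(cast(w,(242,153),38)+cast(w,(283,153),38))/2; f=(cast(w,(241,237),38)+cast(w,(281,238),38))/2
d=(f-n);print(n,np.degrees(np.arctan2(d[1],d[0])),np.linalg.norm(d))
for p in [(115,236),(348,266)]: print(cast(w,p,70).round(1))
```

```text
[455.7 367.8  38. ]
[434.7 400.   38. ]
[528.5 412.9  38. ]
[507.2 447.6  38. ]
[445.23114421 383.88477919  38.        ] 32.579482338346494 86.1541698269349
[576.2 311.2  70. ]
[485.7 504.6  70. ]
```

carry_out([
  [[-0.004,0.001,-0.045,0,0,0],[-0.004,0.001,-0.09,0,0,0],[-0.004,0.001,-0.125,0,0,0],[-0.004,0.001,-0.132,0,0,0],[-0.004,0.001,-0.132,0,0,0]],
])

```text
clock: 1.82
tool_pos: [466.3, 397.8, 19.4]
tool_rot: [0.0, -0.285, 0.959, 0.0]
force: [-0.6, -0.2, 0.8]
grip_width: 85.4
gripper_force: 0.0
```

carry_out([
  [[0,0,0,0,0,0],[0,0,0,0,0,0],[0,0,0,0,0,0],[0,0,0,0,0,0]],
], jaw=1, squeeze=40)

```text
clock: 2.33
tool_pos: [468.6, 397.2, 22.2]
tool_rot: [0.003, -0.284, 0.959, -0.001]
force: [-4.4, -17.3, 38.1]
grip_width: 22.7
gripper_force: 39.8
```

```bash
python3 -c "
from h import *
wr('w2.png')"
```

```text
t 2.325 tcp [468.6 397.2  22.2] yaw of tool y 123.1 w 22.657918140461014
```

View pics/w2.png

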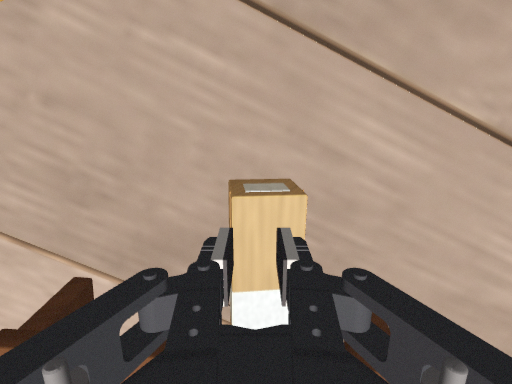

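The pads overlap the carton's top edges (gap at 233–280 against the carton at 230–297), so they have closed on top of it. I'll check the tip geometry.

```bash
python3 -c "
from h import *
print({k:getattr(robot,k) for k in dir(robot) if k[0]!='_'})
w=np.load('pics/w.npy',allow_pickle=True).item()
for p in [(231,195),(305,195),(232,325),(288,325)]:print(cast(w,p,38).round(1))
T=w['T'];K=w['camera_matrix']
for z in (-8,11,-30):
  pass
import itertools
M=np.linalg.inv(w['mount'])
for y in (-20,-11,11,20):
  for zz in (8,-11):
    q=M@np.array([0,y,zz,1]);u=K@q[:3];print(y,zz,(u[:2]/u[2]).round())
"
```

```text
{'Unreachable': <class 'workcell.Unreachable'>, 'tcp_to_tips': 8.0}
[454.4 372.1  38. ]
[433.3 404.4  38. ]
[523.4 415.6  38. ]
[505.  443.7  38. ]
-20 8 [224. 223.]
-20 -11 [221. 236.]
-11 8 [238. 223.]
-11 -11 [237. 236.]
11 8 [274. 223.]
11 -11 [276. 236.]
20 8 [288. 223.]
20 -11 [292. 236.]
```

carry_out([
  [[0,0,0,0,0,0],[0,0,0,0,0,0],[0,0,0.02,0,0,0],[0,0,0.05,0,0,0],[0,0,0.09,0,0,0],[0,0,0.09,0,0,0]],
], jaw=-1)

```text
clock: 3.12
tool_pos: [467.7, 398.6, 111.8]
tool_rot: [0.002, -0.285, 0.959, 0.001]
force: [0.3, -0.1, -0.2]
grip_width: 85.4
gripper_force: 0.0
```

```bash
python3 -c "
from h import *
wr('w3.png')"
```

```text
t 3.125 tcp [467.7 398.6 111.8] yaw of tool y 123.1 w 85.39437900326745
```

View pics/w3.png

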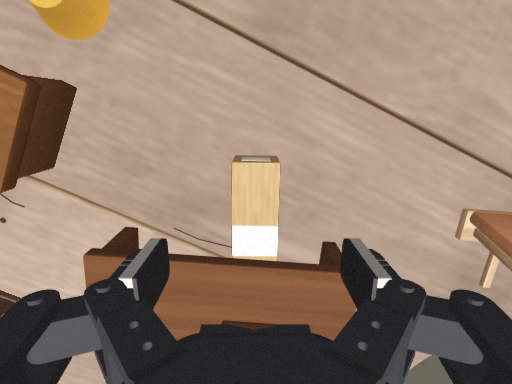

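The carton is upright and undisturbed (corners (233,160), (280,160) down to (278,258)). The open fingertips show at (165,240) and (342,240), so I'll work out their depth.

```bash
python3 -c "
from h import *
w=np.load('pics/w.npy',allow_pickle=True).item()
n=(cast(w,(233,162),38)+cast(w,(280,162),38))/2; f=(cast(w,(232,255),38)+cast(w,(278,258),38))/2
d=f-n;print(n,f,np.degrees(np.arctan2(d[1],d[0])))
print(cast(w,(233,162),38)-cast(w,(280,162),38), w['camera_matrix'][0])
M=np.linalg.inv(w['mount']);K=w['camera_matrix']
for z in (8,0,-5,-11,-20,-24,-30,-40):
  for x in (11,-11):
    u=K@(M@np.array([x,42.5,z,1]))[:3];u=u/u[2];v=K@(M@np.array([x,11.3,z,1]))[:3];v=v/v[2];print(z,x,u[:2].round(),v[:2].round())
"
```

```text
[445.28048366 384.77620042  38.        ] [517.91591851 430.87261325  38.        ] 32.40031725904495
[ 20.98683099 -32.11426509   0.        ] [290.43668474   0.         254.56409544]
8 11 [325. 206.] [275. 206.]
8 -11 [323. 239.] [274. 239.]
0 11 [329. 211.] [275. 211.]
0 -11 [326. 245.] [275. 245.]
-5 11 [331. 214.] [276. 214.]
-5 -11 [328. 249.] [275. 249.]
-11 11 [333. 218.] [277. 218.]
-11 -11 [331. 254.] [276. 254.]
-20 11 [338. 224.] [278. 224.]
-20 -11 [335. 262.] [277. 262.]
-24 11 [340. 227.] [279. 227.]
-24 -11 [337. 266.] [278. 266.]
-30 11 [344. 232.] [280. 232.]
-30 -11 [340. 272.] [279. 272.]
-40 11 [350. 241.] [282. 241.]
-40 -11 [346. 283.] [280. 283.]
```

carry_out([
  [[0,0,-0.04,0,0,0],[0,0,-0.08,0,0,0],[0,0,-0.098,0,0,0],[0,0,-0.098,0,0,0]],
], jaw=-0.5)

```text
clock: 3.68
tool_pos: [464.8, 396.2, 8.4]
tool_rot: [-0.002, -0.285, 0.959, -0.001]
force: [-0.3, -0.1, 0.4]
grip_width: 63.6
gripper_force: 0.0
```

carry_out([
  [[0,0,-0.005,0,0,0],[0,0,-0.005,0,0,0]],
])

```text
clock: 3.92
tool_pos: [466.5, 397.6, 6.0]
tool_rot: [0.0, -0.285, 0.958, 0.0]
force: [0.6, -1.1, -0.2]
grip_width: 64.3
gripper_force: 0.0
```

carry_out([
  [[0,0,-0.005,0,0,0],[0,0,-0.005,0,0,0]],
])

```text
clock: 4.18
tool_pos: [466.2, 397.4, 0.4]
tool_rot: [-0.0, -0.285, 0.958, -0.0]
force: [-0.7, -0.2, -0.6]
grip_width: 63.9
gripper_force: 0.0
```

carry_out([
  [[0,0,-0.004,0,0,0],[0,0,-0.004,0,0,0]],
])

```text
clock: 4.42
tool_pos: [466.1, 397.3, -3.7]
tool_rot: [-0.0, -0.285, 0.959, -0.0]
force: [0.3, 0.2, 0.7]
grip_width: 64.3
gripper_force: 0.0
```

The stated tip offset is about 22 mm out: the TCP is at −3.7 mm with no contact, so the real tips sit behind it. I'll go a little lower and grip.

carry_out([
  [[0,0,-0.004,0,0,0],[0,0,-0.004,0,0,0]],
])

```text
clock: 4.68
tool_pos: [466.1, 397.2, -7.8]
tool_rot: [-0.0, -0.285, 0.958, -0.0]
force: [0.3, 1.1, 0.2]
grip_width: 64.2
gripper_force: 0.0
```

carry_out([
  [[0,0,0,0,0,0],[0,0,0,0,0,0],[0,0,0,0,0,0]],
], jaw=1, squeeze=40)

```text
clock: 5.05
tool_pos: [466.4, 397.5, -7.2]
tool_rot: [0.0, -0.285, 0.959, 0.0]
force: [-0.5, -0.7, 4.7]
grip_width: 39.4
gripper_force: 41.1
```

carry_out([
  [[-0.014,-0.009,0,0,0,0],[-0.03,-0.019,0,0,0,0],[-0.047,-0.03,0,0,0,0],[-0.064,-0.0405,0,0,0,0],[-0.081,-0.051,0,0,0,0],[-0.093,-0.059,0,0,0,0],[-0.097,-0.0615,0,0,0,0],[-0.097,-0.0615,0,0,0,0]],
])

```text
clock: 6.05
tool_pos: [368.8, 335.7, -7.2]
tool_rot: [-0.0, -0.285, 0.958, -0.0]
force: [-7.0, -4.9, 13.5]
grip_width: 39.6
gripper_force: 42.4
```

carry_out([
  [[0,0,0,0,0,0],[0,0,0,0,0,0],[0,0,0,0,0,0],[0,0,0.03,0,0,0],[0,0,0.08,0,0,0],[0,0,0.13,0,0,0],[0,0,0.13,0,0,0]],
], jaw=-0.5)

```text
clock: 6.92
tool_pos: [371.0, 337.5, 126.1]
tool_rot: [0.003, -0.285, 0.958, 0.001]
force: [-0.1, 0.9, -0.4]
grip_width: 64.1
gripper_force: 0.0
```

```bash
python3 -c "
from h import *
wr('w4.png')"
```

```text
t 6.925 tcp [371.  337.5 126.1] yaw of tool y 123.1 w 64.06595349171181
```

View pics/w4.png

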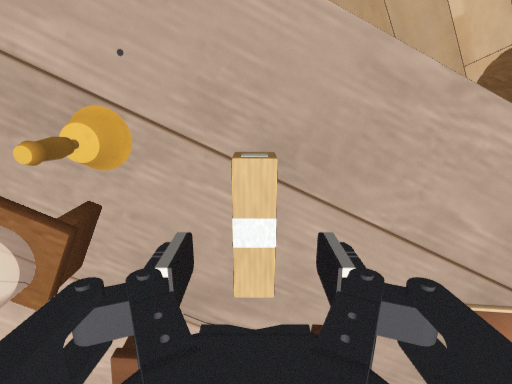

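The carton is fully out, with near end row 157, far end row 297 and the band centre at (254,233). Next I'll get its pose and the pan's axes.

```bash
python3 -c "
from h import *
w=np.load('pics/w.npy',allow_pickle=True).item()
n=(cast(w,(233,158),38)+cast(w,(277,158),38))/2; f=(cast(w,(234,297),38)+cast(w,(274,297),38))/2
d=f-n;print(n,f,(n+f)/2,np.linalg.norm(d),np.degrees(np.arctan2(d[1],d[0])),cast(w,(254,233),38))
"
```

```text
[348.68985635 322.26629844  38.        ] [466.33670318 398.04142813  38.        ] [407.51327976 360.15386329  38.        ] 139.93802502939448 32.785170422000924 [408.11486469 360.03016165  38.        ]
```

carry_out([
  [[0.0385,0.024,0,0,0,0],[0.0385,0.024,-0.04,0,0,0],[0.0385,0.024,-0.085,0,0,0],[0.0385,0.024,-0.12,0,0,0],[0.0385,0.024,-0.13,0,0,0],[0.0385,0.024,-0.13,0,0,0]],
])

```text
clock: 7.72
tool_pos: [407.4, 359.6, -7.7]
tool_rot: [-0.001, -0.285, 0.959, -0.0]
force: [-0.2, -0.3, 0.2]
grip_width: 64.2
gripper_force: 0.0
```

carry_out([
  [[0,0,0,0,0,0],[0,0,0,0,0,0],[0,0,0,0,0,0],[0,0,0.02,0,0,0],[0,0,0.06,0,0,0],[0,0,0.1,0,0,0],[0,0,0.15,0,0,0],[0,0,0.2,0,0,0]],
], jaw=1, squeeze=50)

```text
clock: 8.72
tool_pos: [407.7, 359.8, 195.1]
tool_rot: [0.001, -0.285, 0.959, 0.0]
force: [1.7, 1.7, -3.5]
grip_width: 39.5
gripper_force: 51.0
```

carry_out([
  [[0.008,-0.02,0.015,0,0,-0.04],[0.023,-0.06,0.02,0,0,-0.11],[0.038,-0.1,0.02,0,0,-0.18],[0.054,-0.145,0.02,0,0,-0.26],[0.071,-0.19,0.02,0,0,-0.34],[0.09,-0.24,0.02,0,0,-0.42],[0.108,-0.29,0.02,0,0,-0.5],[0.127,-0.34,0.02,0,0,-0.6]],
])

```text
clock: 9.72
tool_pos: [535.2, 18.2, 213.6]
tool_rot: [0.001, 0.012, 1.0, 0.0]
force: [0.5, 1.9, -2.8]
grip_width: 39.2
gripper_force: 51.1
```

carry_out([
  [[0.019,-0.05,0,0,0,-0.1],[0.037,-0.1,0,0,0,-0.2],[0.052,-0.138,0,0,0,-0.27],[0.061,-0.163,-0.01,0,0,-0.294],[0.061,-0.163,-0.035,0,0,-0.294],[0.061,-0.163,-0.06,0,0,-0.294],[0.061,-0.163,-0.06,0,0,-0.294]],
])

```text
clock: 10.6
tool_pos: [594.5, -142.4, 151.0]
tool_rot: [-0.002, 0.157, 0.988, 0.0]
force: [-0.7, -0.1, -2.3]
grip_width: 39.2
gripper_force: 51.0
```

```bash
python3 -c "
from h import *
wr('w5.png')"
```

```text
t 10.6 tcp [ 594.5 -142.4  151. ] yaw of tool y 72.0 w 39.212048956406136
```

View pics/w5.png

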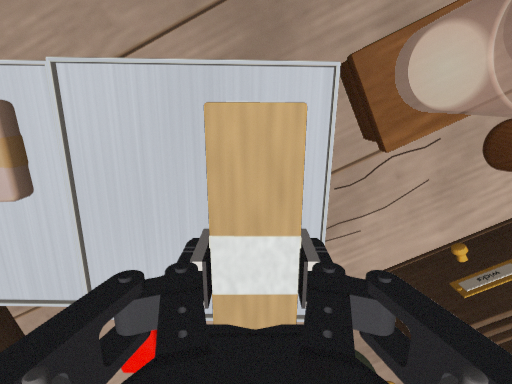

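The carton sits over the left pan, parallel to its sides. The pan's near rim corners are at (48,60) and (339,66), and the pan edges run to (88,302) and (325,240).

```bash
python3 -c "
from h import *
w=np.load('pics/w.npy',allow_pickle=True).item()
r=cast(w,(339,65),102);l=cast(w,(48,60),102);print(r,l,np.linalg.norm(r-l))
d=r-l;th=np.arctan2(d[1],d[0]);print(np.degrees(th)-90)
m=(r+l)/2; x=np.array([np.sin(th),-np.cos(th)]); y=np.array([np.cos(th),np.sin(th)])
c=m[:2]+103*x;print('pan c',c, x,y)
t=np.array([594.5,-142.4]);print('carton in pan',(t-c)@x,(t-c)@y)
print('soap targ y-45',c-45*y)
"
```

```text
[520.25218909 -58.83328677 102.        ] [ 457.40288762 -242.45770619  102.        ] 194.08235907065648
-18.89458462448411
pan c [ 586.27748327 -183.99978011] [ 0.94611597 -0.323828  ] [0.323828   0.94611597]
carton in pan -5.691719050028229 42.02089742916009
soap targ y-45 [ 571.70522343 -226.57499876]
```

carry_out([
  [[0,0,-0.02,0,0,0],[0,0,-0.04,0,0,0],[0,0,-0.052,0,0,0],[0,0,-0.058,0,0,0],[0,0,-0.061,0,0,0],[0,0,-0.063,0,0,0],[0,0,-0.063,0,0,0]],
])

```text
clock: 11.52
tool_pos: [596.1, -143.1, 90.2]
tool_rot: [0.0, 0.157, 0.988, -0.0]
force: [0.0, -0.2, -1.7]
grip_width: 39.4
gripper_force: 51.5
```

carry_out([
  [[0,0,-0.0015,0,0,0],[0,0,-0.003,0,0,0],[0,0,-0.003,0,0,0]],
])

```text
clock: 11.9
tool_pos: [596.1, -143.1, 86.7]
tool_rot: [0.0, 0.157, 0.988, -0.0]
force: [1.2, 1.1, 3.0]
grip_width: 39.2
gripper_force: 51.9
```

carry_out([
  [[0,0,0,0,0,0],[0,0,0,0,0,0],[0,0,0,0,0,0],[0,0,0.02,0,0,0],[0,0,0.06,0,0,0],[0,0,0.1,0,0,0],[-0.02,-0.035,0.11,0,0,0],[-0.045,-0.08,0.11,0,0,0]],
], jaw=-0.5)

```text
clock: 12.9
tool_pos: [551.1, -223.5, 197.6]
tool_rot: [0.001, 0.156, 0.988, -0.0]
force: [0.6, -0.1, -1.5]
grip_width: 64.5
gripper_force: 0.0
```

carry_out([
  [[-0.025,-0.045,0,0,0,0],[-0.05,-0.09,0,0,0,0],[-0.056,-0.1,0,0,0,0],[-0.056,-0.1,0,0,0,0]],
], jaw=-0.65)

```text
clock: 13.4
tool_pos: [494.6, -323.3, 196.6]
tool_rot: [0.0, 0.158, 0.987, 0.0]
force: [-0.1, 0.6, 0.8]
grip_width: 70.3
gripper_force: 0.0
```

```bash
python3 -c "
from h import *
wr('w6.png')"
```

```text
t 13.4 tcp [ 494.6 -323.3  196.6] yaw of tool y 71.8 w 70.31189431597302
```

View pics/w6.png

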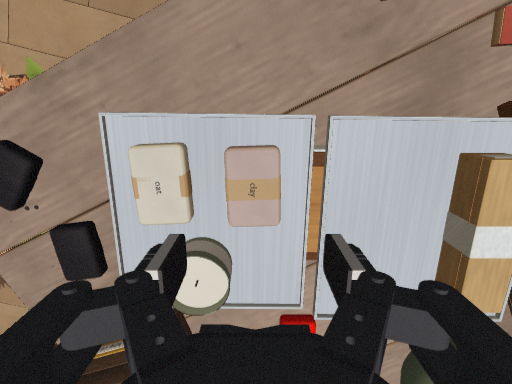

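The pink soap spans px (225–281, 146–226), almost aligned with the tool. The carton lies flat on the left pan, and the cream soap and tin are in place.

```bash
python3 -c "
from h import *
w=np.load('pics/w.npy',allow_pickle=True).item()
a,b,c,d=[cast(w,p,105) for p in [(225,146),(280,146),(281,226),(228,227)]]
e=(c+d)/2-(a+b)/2;print((a+b+c+d)/4,np.linalg.norm(e),np.linalg.norm(a-b),np.degrees(np.arctan2(e[1],e[0])))
"
```

```text
[ 494.88541179 -324.25428307  105.        ] 75.08487416718056 47.58470322086004 -16.812894181079532
```

carry_out([
  [[0,-0.001,-0.04,0,0,0.024],[0,-0.001,-0.08,0,0,0.024],[0,-0.001,-0.11,0,0,0.024],[0,-0.001,-0.122,0,0,0.024],[0,-0.001,-0.128,0,0,0.024],[0,-0.001,-0.128,0,0,0.024]],
])

```text
clock: 14.2
tool_pos: [495.4, -324.0, 69.3]
tool_rot: [0.0, 0.145, 0.989, -0.0]
force: [-0.6, 0.8, 0.1]
grip_width: 70.7
gripper_force: 0.0
```

carry_out([
  [[0,0,0,0,0,0],[0,0,0,0,0,0],[0,0,0,0,0,0],[0,0,0,0,0,0]],
], jaw=1, squeeze=40)

```text
clock: 14.7
tool_pos: [495.4, -324.4, 69.8]
tool_rot: [0.001, 0.145, 0.989, -0.0]
force: [-0.8, 1.8, 6.3]
grip_width: 48.9
gripper_force: 41.3
```

carry_out([
  [[0,0,0.015,0,0,0],[0,0,0.05,0,0,0],[0,0,0.09,0,0,0],[0.015,0.02,0.1,0,0,0],[0.04,0.051,0.1,0,0,-0.02],[0.065,0.083,0.1,0,0,-0.04],[0.075,0.096,0.1,0,0,-0.04],[0.075,0.096,0.1,0,0,-0.04]],
])

```text
clock: 15.7
tool_pos: [570.2, -227.5, 169.2]
tool_rot: [0.0, 0.164, 0.986, -0.0]
force: [-0.1, 0.0, -2.4]
grip_width: 48.8
gripper_force: 42.4
```

carry_out([
  [[0,0,-0.03,0,0,0],[0,0,-0.06,0,0,0],[0,0,-0.073,0,0,0],[0,0,-0.08,0,0,0],[0,0,-0.084,0,0,0],[0,0,-0.086,0,0,0],[0,0,-0.088,0,0,0],[0,0,-0.088,0,0,0]],
])

```text
clock: 16.7
tool_pos: [569.9, -228.1, 80.8]
tool_rot: [0.0, 0.165, 0.986, -0.0]
force: [-0.7, -0.8, -1.2]
grip_width: 48.9
gripper_force: 42.4
```

carry_out([
  [[0,0,-0.001,0,0,0],[0,0,-0.002,0,0,0],[0,0,-0.003,0,0,0],[0,0,-0.004,0,0,0],[0,0,-0.004,0,0,0],[0,0,-0.004,0,0,0]],
])

```text
clock: 17.45
tool_pos: [569.7, -228.0, 76.6]
tool_rot: [-0.0, 0.165, 0.986, 0.0]
force: [0.5, 0.1, 0.6]
grip_width: 49.3
gripper_force: 42.5
```

carry_out([
  [[0,0,0,0,0,0],[0,0,0,0,0,0],[0,0,0,0,0,0],[0,0,0,0,0,0],[0,0,0.02,0,0,0],[0,0,0.06,0,0,0],[0,0,0.1,0,0,0],[0,0,0.15,0,0,0]],
], jaw=-0.5)

```text
clock: 18.45
tool_pos: [569.3, -227.9, 227.5]
tool_rot: [-0.001, 0.165, 0.986, 0.0]
force: [0.5, -1.1, -0.3]
grip_width: 64.2
gripper_force: 0.0
```

carry_out([
  [[-0.03,-0.02,0.02,0,0,0],[-0.06,-0.04,0.04,0,0,0],[-0.1,-0.06,0.05,0,0,0],[-0.12,-0.07,0.05,0,0,0],[-0.12,-0.07,0.05,0,0,0],[-0.12,-0.07,0.05,0,0,0],[-0.12,-0.07,0.05,0,0,0],[-0.12,-0.07,0.05,0,0,0]],
])

```text
clock: 19.45
tool_pos: [450.2, -297.7, 276.3]
tool_rot: [-0.0, 0.165, 0.986, 0.0]
force: [0.8, 1.0, -0.1]
grip_width: 64.5
gripper_force: 0.0
```

```bash
python3 -c "
from h import *
w=wr('w7.png')"
```

```text
t 19.45 tcp [ 450.2 -297.7  276.3] yaw of tool y 71.0 w 64.4617991786321
```

View pics/w7.png

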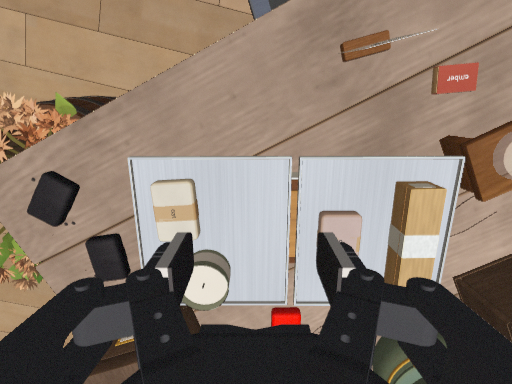

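Everything lies on the pans: pink soap and carton on the left, cream soap and tin on the right. I'll check the level by how far each pan has shifted in the scene camera since the start (±8 mm then).

Run:
```python
from h import *
b=np.load('pics/s0.npy',allow_pickle=True).item(); s=snap('scene')
A=cv2.cvtColor(b['color'],6).astype(np.float32);B=cv2.cvtColor(s['color'],6).astype(np.float32)
K=b['camera_matrix'];Ti=np.linalg.inv(b['T'])
pr=lambda p:(lambda u:(u/u[2])[:2])(K@(Ti@np.r_[p,1.])[:3])
print('shift for +8 mm',(pr([516,-60,96])-pr([516,-60,88])).round(2))
for n,p in [('L near-left',[520,-59,102]),('L far-left',[712,-124,102]),('R near-right',[390,-436,86]),('R far-right',[583,-502,86])]:
  u=pr(p);x,y=u.round().astype(int);h=9
  M=np.eye(2,3,dtype=np.float32)
  try: cc,M=cv2.findTransformECC(A[y-h:y+h,x-h:x+h],B[y-h:y+h,x-h:x+h],M,cv2.MOTION_TRANSLATION,(3,200,1e-5),None,3); print(n,u.round(),M[:,2].round(2),round(cc,3))
  except cv2.error as e: print(n,u.round(),'fail')
```

```text
shift for +8 mm [-0.05 -1.46]
L near-left [231. 200.] [0.09 1.03] 0.976
L far-left [278. 186.] [ 1.11 -0.89] 0.958
R near-right [276. 282.] [-0.15 -1.11] 0.959
R far-right [330. 262.] [ 0.14 -1.23] 0.933
```

```bash
python3 -c "
from h import *
print(ticket.close_job())"
```

```text
the job is handed in; nothing more can be done
None
```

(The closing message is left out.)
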